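# Raise the sash of the shoemaker's gluing booth to its pointer

### The job

Push the gluing booth's sliding window up its sloping front, with a fingertip or the outside of the fingers against the underside of the lip along its lower edge, until the lip is in line with the pointer on the side rail, and leave it standing there. Only push: do not pinch the lip, do not shift the pointer, and leave the tin, the shoe last and the hammer where they are.

Things in the scene. Friction and masses are not known exactly. Their poses are not given: they have to be found in the camera images.
- lip_edge (a point): Middle of the front edge of the window's lip: a black plastic ledge 240 mm long (y), 16 mm thick, standing 32 mm out from the window's lower edge. x points up the slope, as the window slides (50 deg above level, away from the robot), y left along the lip, z out of the window. The point is half-way through the thickness: the underside is 8 mm down the slope. Free space below and before the lip.
- sash (a joint): How far the window is slid up its slope, in m: 0 shut, 0.20 fully open; starts 0 to 0.05 open. The window (300 mm wide, 220 mm long, clear, aluminium frame, about 0.9 kg) is counterweighted and stays wherever it is left; pushing it up takes about 2 to 7 N along the slope.
- mark (a point): Tip of the brass pointer, a clip on the booth's left side rail (seen from the robot); it points at the left end of the lip's path, 7 mm beyond it, level with the lip's front edge. Axes parallel to those of lip_edge. In line: lip_edge has the same position along x (the slope) as this point, which starts 0.05 to 0.17 m up the slope from it. The clip slides if knocked.
- booth: The gluing booth: white sheet-metal cabinet 320 mm deep, 340 mm wide, 376 mm high, fixed; a 70 mm high sill in front, above it the 50 deg sloping front where the window slides between two aluminium rails (outer sides 171 mm left and right of the middle). Origin at the centre of its underside; x from front to back, z up. The sill's front face is at x = -0.16.
- tin_center (a point): Centre of a closed tin standing on the bench beside the booth's front left corner, 76 mm in diameter and 90 mm high. A bystander.
- last_center (a point): A green shoe last, 240 mm long, 66 mm wide, 95 mm high, lying on its sole beside the booth's front right corner; the point is over the middle of its length and 45 mm above the bench. A bystander.
- hammer_grip (a point): A hammer lying flat on the bench in front of the booth, roughly parallel to its front; the point is at the middle of its handle's grip. A bystander, at most 40 mm high.

How it is judged:
On the way, in this order (a step that is already met when the one before it is completed fails the run):
1. the fingers press against the lip's underside while it is still well below the pointer (contact force between the fingers and lip above 0.5 N and x of lip_edge in the frame of mark below -0.03 m), for 0.1 s.
2. the lip is in line with the pointer (x of lip_edge in the frame of mark between -0.01 and 0.01 m), for 0.3 s.
At the end, for the whole second after the job is handed in: The window stands still with its lip within 10 mm, along the slope, of the pointer; the pointer is within 8 mm and the tin, last and hammer within 30 mm of where they were at the start (all of step 2 and velocity of joint sash between -0.005 and 0.005 m/s and distance of mark from where it was at the start of the episode below 0.008 m and distance of each of tin_center, last_center, hammer_grip from where it was at the start of the episode below 0.03 m); the robot touches nothing.
It fails at once if the lip is pinched: the fingers press on its underside and its upper side at once (contact force between the fingers and lip above 1 N and contact force between the fingers and lip_top above 1 N).
It fails at once if the pointer is shifted by more than 8 mm (distance of mark from where it was at the start of the episode above 0.008 m).
It fails at once if the tin, the last or the hammer is shifted or lifted by more than 30 mm (distance of any of tin_center, last_center, hammer_grip from where it was at the start of the episode above 0.03 m).
It also fails if it takes over 38 s, if anything falls off the work surface, if the arm or the gripper's body presses on something with over 40 N, if the wrist force passes 120 N, or if a joint passes its speed limit or range.

### The arm

A 7-joint arm with a two-finger parallel gripper is mounted at the origin on the work surface. World frame = base frame: x ahead of the robot, y to its left, z up, the work surface at z = 0. Lengths are in m, angles in rad, forces in N, time in s.
With the tool pointing down it reaches from about 0.425 to 0.975 m from the base axis. Payload 16.7 kg.
Tool frame: the origin (TCP) lies midway between the tips of the shut fingers; the grasp point (between the pads) lies robot.tcp_to_grasp behind it (robot.tcp_to_grasp is the distance from the TCP to the grasp point, in m); y points along the fingers, x is the direction in which the jaws open and shut, and the axes are right-handed (so a half turn about y gives the same grasp; the last joint's range is limited). The gripper opens to 85 mm and grips with 20 to 120 N. Pads are 22 mm wide; open, the fingers measure 114 mm over their backs; the gripper's body (76 mm by 85 mm) begins 54 mm behind the grasp point. The pads swing forward as they close: fully open they stand 13 mm farther back than shut.
Start: joints at [-1.458, 0.426, 0.074, 1.606, -0.034, 1.111, -0.067], TCP at [0.175, 0.652, 0.231] pointing down, gripper open.
Joint ranges: [-2.85, 2.85], [-0.5, 2.14], [-1.23, 1.37], [0.21, 2.46], [-1.02, 4.16], [0.16, 2.05], [-2.73, 2.73]. Speed limits (rad/s): [1.89, 1.89, 2.39, 2.39, 3.01, 3.01, 3.01].

### API

Orientations are given as a 3x3 rotation matrix whose columns are the frame's x, y, z axes.
In Python, from station import robot gives the robot as it stands.
- The arm moves only by the tool send_rows, never from a script. Its argument "steps" is a list of rows, each a list of 7 numbers: the shift along the world's x, y, z in mm, then the turn, a rotation vector about the world's x, y, z in degrees, then the opening in per cent of the stroke, from 0 (shut) to 100 (fully open). A call has exactly 8 rows; each row is the pose to reach, as a shift and turn from the pose commanded when the call began; what a row does not reach only later rows make up. A row lasts 1/12 s, in which the tool goes at most 41.7 mm and 7.16 degrees, less where a joint would pass 70% of its speed; a pose out of reach is approached as far as the arm can. A call with a gripper value outside its range is refused whole. The fingers move at their own pace and stop on an object; "newtons" is the grip in N (left out, the last holds). Time passes only in rows, so rows that repeat a pose let the fingers close, or fill a call up. It gives the time, the measured TCP pose, the force and the opening at its end, in the units of the state.
- robot.get_obs(): the state, without advancing time (a new reading comes with each control period).
- robot.grab_frame(name): name is "side" or "top"; returns a dict with "frame" (420x560x3 uint8, blue, green, red), "fx", "fy", "cx", "cy" (pixels), "k1" (the pictures are not rectified: a ray, as slopes to the right and down, at radius r is drawn at 1 + k1 r^2 times it, then the intrinsics apply), "rvec" (rotation vector, rad) and "tvec" (3), from world to camera coordinates, as OpenCV has them. Camera axes: x right, y down, z forward; pixel columns grow to the right and rows downward; lengths in m; the calibration is good to about 2 mm. A picture is of the moment at which its call begins. There is no depth.
- robot.hand_in(): hands the job in, once; it reports no verdict.
The state is a dict: "clock": time; "joint_pos": joint angles; "qd": joint speeds; "tau": joint torques, N m; "tcp_pos": TCP position; "tcp_rot": TCP orientation; "contact_force": force on the tool from outside, world axes, zero at the start; "moment": the same for the moment, N m; "grip_width": finger opening in m.
Only numpy, scipy, OpenCV 4.12 (cv2) and the standard library are available. Lean on these libraries where they do the work, as an engineer would, in place of code of your own. Each camera call takes 0.05 s, during which the arm holds its last target.

## Working session

There is one attempt and no reset: what is moved stays moved. The work goes in short steps, Python scripts to look and compute and a tool call to move; the robot and the scene stay as the last step left them, time stands still between calls to the robot, and variables do not carry over. Pictures are saved under pics/ and viewed, and the job is handed in when it is done.

Besides the shell and the picture viewer there is one more tool, called as name([rows], argument=value, ...), one row to a line, values as JSON. send_rows: Moves the arm, as the interface text tells. Its arguments: {"type":"object","properties":{"steps":{"type":"array","items":{"type":"array","items":{"type":"number"}}},"newtons":{"type":"number"}},"required":["steps"]}

```bash
mkdir -p pics; ls; cat > h.py <<'E'
import numpy as np, cv2
from station import robot
def grab(n,name):
    d=robot.grab_frame(n); cv2.imwrite(f'pics/{name}.png',d['frame']); 
    np.savez(f'pics/{name}.npz',**{k:np.array(v) for k,v in d.items()}); return d
def load(name): return {k:v for k,v in np.load(f'pics/{name}.npz').items()}
def ray(d,u,v):
    x=(u-d['cx'])/d['fx'];y=(v-d['cy'])/d['fy']; X,Y=x,y
    for _ in range(30):
        s=1+d['k1']*(X*X+Y*Y); X,Y=x/s,y/s
    R=cv2.Rodrigues(np.array(d['rvec'],float))[0]; t=np.array(d['tvec'],float).ravel()
    r=R.T@np.array([X,Y,1.]); return -R.T@t, r/np.linalg.norm(r)
def proj(d,P):
    R=cv2.Rodrigues(np.array(d['rvec'],float))[0]; p=np.atleast_2d(P)@R.T+np.array(d['tvec'],float).ravel()
    x=p[:,0]/p[:,2];y=p[:,1]/p[:,2];s=1+d['k1']*(x*x+y*y)
    return np.c_[d['fx']*x*s+d['cx'],d['fy']*y*s+d['cy']]
def tri(obs):
    A=np.zeros((3,3));b=np.zeros(3)
    for d,u,v in obs:
        c,r=ray(d,u,v);M=np.eye(3)-np.outer(r,r);A+=M;b+=M@c
    return np.linalg.solve(A,b)
E
python3 - <<'E'
from h import *
for n in('side','top'):
    d=grab(n,n+'0'); cv2.imwrite(f'pics/{n}0b.png',cv2.resize(d['frame'],(800,600),interpolation=cv2.INTER_CUBIC)); print(n,ray(d,280,210))
print(robot.get_obs(), robot.tcp_to_grasp)
E
```

```text
pics
side (array([ 0.51126562, -0.73320365,  0.6634531 ]), array([ 0.09309129,  0.77529544, -0.62470072]))
top (array([0.5142932 , 0.01657391, 1.02891971]), array([ 0.10022327, -0.01054404, -0.9949091 ]))
{'clock': 0.1, 'joint_pos': array([-1.45851362,  0.42668037,  0.07383906,  1.60651081, -0.03407271,
        1.1108005 , -0.06710881]), 'qd': array([ 2.29457703e-03, -8.67192064e-04,  7.74904271e-05, -9.15653450e-05,
        9.61986084e-04, -8.23245417e-04, -5.86895142e-04]), 'tau': array([ 8.20034853e-03, -9.51538038e+01,  3.77216130e+00, -4.64404750e+01,
        1.97885872e-02,  6.53504554e-03, -1.62218271e-05]), 'tcp_pos': array([0.17462394, 0.65165702, 0.23068714]), 'tcp_rot': array([[ 2.58816947e-01, -1.98217926e-04, -9.65926368e-01],
       [ 9.65925720e-01, -1.12308703e-03,  2.58817003e-01],
       [-1.13612154e-03, -9.99999350e-01, -9.92101617e-05]]), 'contact_force': array([-0.149547  ,  0.20611764,  0.53502495]), 'moment': array([ 0.00175424, -0.01458721, -0.02975146]), 'grip_width': 0.08516397950166033} 0.0187
```

View pics/side0b.png

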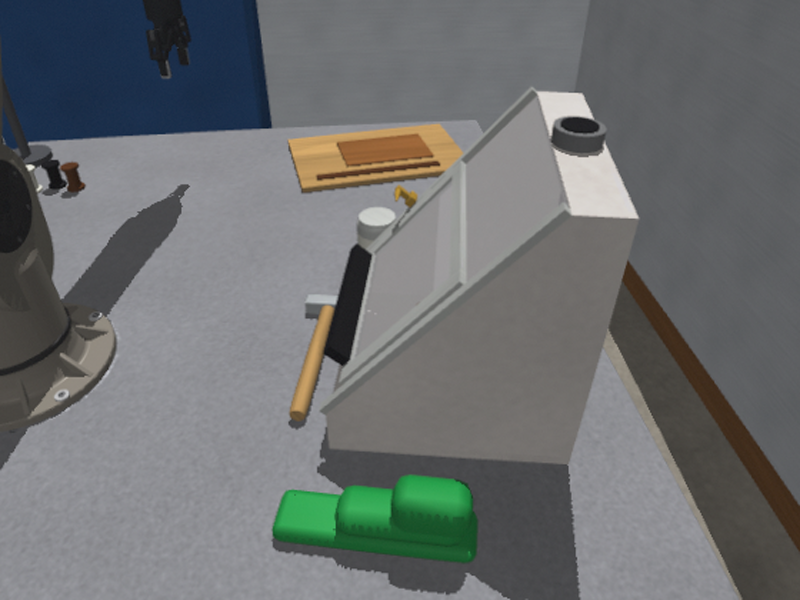

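View pics/top0b.png

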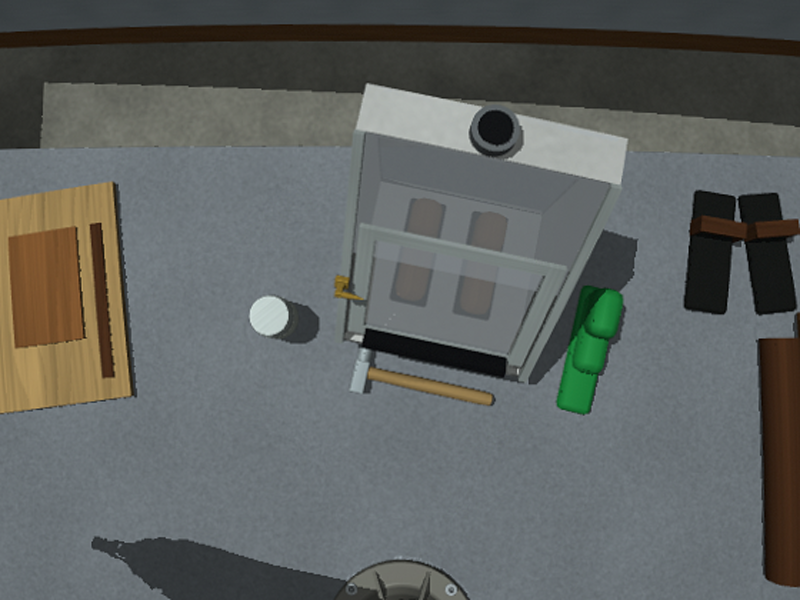

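The side view shows the booth, with the lip at about (350,305) and the pointer at about (405,195). The top view shows the lip from (363,338) to (507,367) and the pointer tip near (366,299). Next I'll enlarge both.

```bash
python3 - <<'E'
from h import *
def crop(n,x0,y0,x1,y1,s,out):
    f=load(n)['frame'][y0:y1,x0:x1]; f=cv2.resize(f,None,fx=s,fy=s,interpolation=cv2.INTER_CUBIC)
    for x in range((x0+9)//10*10,x1,10):
        cv2.line(f,((x-x0)*s,0),((x-x0)*s,6 if x%50 else 16),(0,0,255),1)
        if x%20==0: cv2.putText(f,str(x),((x-x0)*s,26),0,.4,(0,0,255),1)
    for y in range((y0+9)//10*10,y1,10):
        cv2.line(f,(0,(y-y0)*s),(6 if y%50 else 16,(y-y0)*s),(0,0,255),1)
        if y%20==0: cv2.putText(f,str(y),(18,(y-y0)*s+4),0,.4,(0,0,255),1)
    cv2.imwrite(f'pics/{out}.png',f)
crop('top0',225,180,385,290,5,'ct')
crop('side0',200,115,330,275,4,'cs')
crop('top0',225,180,275,260,7,'ct2')
E
```

```text
(no output)
```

View pics/ct.png

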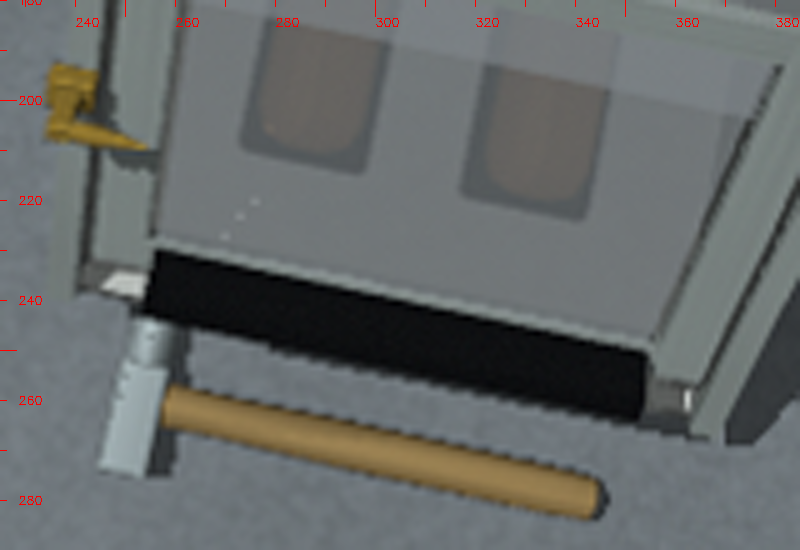

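View pics/cs.png

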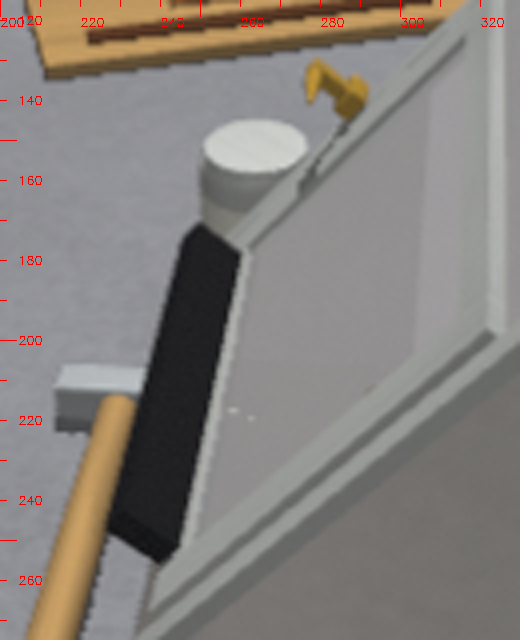

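View pics/ct2.png

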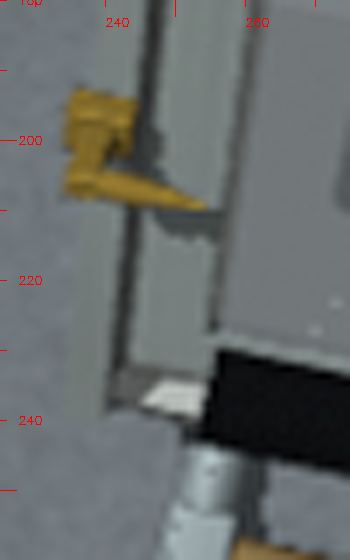

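```bash
python3 - <<'E'
from h import *
def crop(n,x0,y0,x1,y1,s,out):
    f=load(n)['frame'][y0:y1,x0:x1].astype(float); f=np.clip(f*5,0,255).astype(np.uint8); f=cv2.resize(f,None,fx=s,fy=s,interpolation=cv2.INTER_CUBIC)
    for x in range((x0+9)//10*10,x1,10):
        cv2.line(f,((x-x0)*s,0),((x-x0)*s,6),(0,0,255),1); cv2.putText(f,str(x),((x-x0)*s,20),0,.4,(0,0,255),1)
    for y in range((y0+9)//10*10,y1,10):
        cv2.line(f,(0,(y-y0)*s),(6,(y-y0)*s),(0,0,255),1); cv2.putText(f,str(y),(8,(y-y0)*s+4),0,.4,(0,0,255),1)
    return f
a=crop('top0',245,220,365,270,6,'');b=crop('side0',215,160,275,265,5,'')
cv2.imwrite('pics/bt.png',a);cv2.imwrite('pics/bs.png',b)
d,e=load('top0'),load('side0')
print(tri([(d,254,209.5),(e,277,141)]))
E
```

```text
[0.59849878 0.06385846 0.21263137]
```

View pics/bt.png

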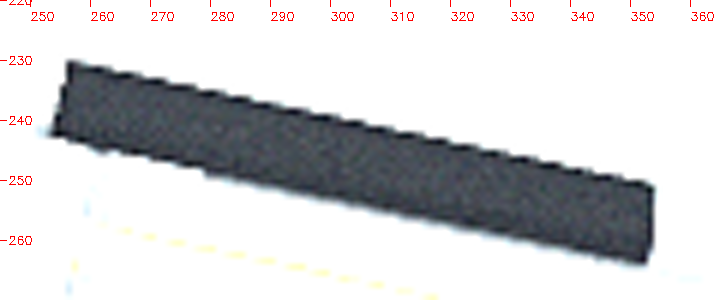

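View pics/bs.png

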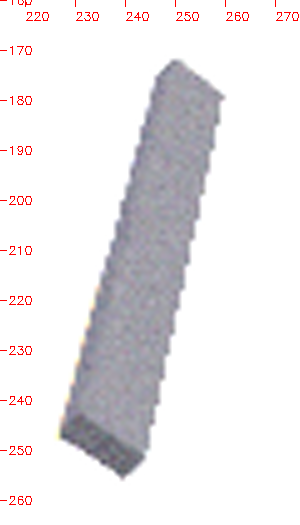

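```bash
cat > fit.py <<'E'
from h import *
from scipy.optimize import least_squares
A=np.deg2rad(50);c,s=np.cos(A),np.sin(A)
def axes(ps):
    return np.c_[[c*np.cos(ps),c*np.sin(ps),s],[-np.sin(ps),np.cos(ps),0],[-s*np.cos(ps),-s*np.sin(ps),c]]
E
cat > f1.py <<'E'
from fit import *
T=[(257,230,8,120,-32),(253.5,242.5,-8,120,0),(353.5,250.5,8,-120,-32),(352,264,-8,-120,0)]
S=[(230,242,8,-120,0),(244,251,8,-120,-32),(227,247.5,-8,-120,0),(239.5,255.5,-8,-120,-32),(247,174,-8,120,0),(250,171.5,8,120,0),(259.5,179.5,8,120,-32)]
d,e=load('top0'),load('side0')
mt,ms=(254,209.5),(277,141)
def res(p):
    R=axes(p[3]);r=[]
    for im,L in((d,T),(e,S)):
        L=np.array(L,float);P=p[:3]+(L[:,2:]/1000)@R.T; r.append((proj(im,P)-L[:,:2]).ravel())
    # mark = L + R@[m,120+7mm,0]
    return np.concatenate(r)
o=least_squares(res,[.5,0,.1,-.2])
print(o.x,np.rad2deg(o.x[3]));print(res(o.x).reshape(-1,2).round(1))
R=axes(o.x[3]);M=tri([(d,*mt),(e,*ms)]);print('mark in lip frame',R.T@(M-o.x[:3]))
print(R)
def r2(p):
    P=o.x[:3]+R@np.array([p[0],.127,0]);return np.r_[proj(d,P)[0]-mt,proj(e,P)[0]-ms]
q=least_squares(r2,[.1]);print(q.x,r2(q.x), o.x[:3]+R@[q.x[0],.127,0])
# bystanders
for nm,u,v,h in(('tin',202,237,.09),):
    cc,rr=ray(d,u*.93,v*.93)
def z(u,v,h):
    cc,rr=ray(d,u*.7,v*.7);return cc+rr*(h-cc[2])/rr[2]
print('tin',z(269,315,.09),'hamhead',z(362,350,.03),z(357,390,.03),'handle',z(370,375,.02),z(492,399,.02),'last',z(575,410,.04),z(605,290,.09))
E
python3 f1.py
```

```text
[ 0.50830692 -0.04764623  0.13237842 -0.20491122] -11.740548171867745
[[-0.9 -1.8]
 [-0.8 -0.1]
 [ 0.7 -1. ]
 [ 0.1 -0.1]
 [ 0.4  0.8]
 [ 0.4  0.8]
 [-1.6 -0.1]
 [-0.3  0.7]
 [-1.7  0.6]
 [-0.5 -1.2]
 [ 1.  -1.1]]
mark in lip frame [0.10365446 0.12752417 0.00132086]
[[ 0.62933988  0.20348024 -0.75001807]
 [-0.13079458  0.97907905  0.15587491]
 [ 0.76604444  0.          0.64278761]]
[0.10322122] [ 0.38334574 -0.86567792 -0.32221516  0.68800509] [0.59911014 0.06319603 0.21145046]
tin [0.58070806 0.23357533 0.09      ] hamhead [0.5223943  0.07476582 0.03      ] [0.44977007 0.08287068 0.03      ] handle [0.47673625 0.05999375 0.02      ] [ 0.43446271 -0.16476549  0.02      ] last [ 0.4165644  -0.31242222  0.04      ] [ 0.62976363 -0.35368269  0.09      ]
```

Fit: lip front-edge middle at about (0.508, -0.048, 0.132), booth yaw -11.7°, pointer 0.103 m up the slope. First I'll shut the fingers and swing round to the front.

send_rows([
  [20,-20,15,0,0,0,0],
  [45,-45,30,0,0,0,0],
  [70,-70,45,0,0,0,0],
  [95,-95,60,0,0,0,0],
  [120,-120,75,0,0,0,0],
  [145,-145,90,0,0,0,0],
  [170,-170,100,0,0,0,0],
  [190,-195,100,0,0,0,0],
], newtons=20)

```text
clock: 0.77
tcp_pos: [0.3668, 0.4558, 0.3334]
tcp_rot: [[0.26, 0.002, -0.966], [0.966, 0.002, 0.26], [0.003, -1.0, -0.001]]
contact_force: [0.3, 0.5, -0.4]
grip_width: -0.0002
```

```bash
cat > st.py <<'E'
from h import *
o=robot.get_obs();print(o['clock'],o['joint_pos'].round(3),o['tcp_pos'].round(4),'dir',o['tcp_rot'][:,1].round(3),'x',o['tcp_rot'][:,0].round(3),o['contact_force'].round(2),o['grip_width'])
E
python3 st.py
```

```text
0.7667 [-1.162  0.201  0.188  1.695 -0.039  1.247  0.343] [0.3668 0.4558 0.3334] dir [ 0.002  0.002 -1.   ] x [0.26  0.966 0.003] [ 0.35  0.54 -0.4 ] -0.00015032512749996497
```

```bash
python3 - <<'E'
from scipy.spatial.transform import Rotation as Q
import numpy as np
Y=np.array([.2035,.9791,0])
for a in (-10,-20,-30,-40,-50): print(a,(Q.from_rotvec(np.deg2rad(a)*Y)*Q.from_euler('z',3.3,degrees=True)).as_rotvec(degrees=True).round(2))
E
```

```text
-10 [-2.32 -9.73  3.29]
-20 [ -4.63 -19.46   3.27]
-30 [ -6.95 -29.19   3.22]
-40 [ -9.27 -38.92   3.16]
-50 [-11.58 -48.65   3.09]
```

send_rows([
  [8,-40,0,0,0,0,0],
  [16,-80,0,0,0,0,0],
  [24,-120,0,0,0,0,0],
  [32,-160,-5,0,0,0,0],
  [40,-200,-10,0,0,0,0],
  [48,-240,-15,0,0,0,0],
  [56,-280,-20,0,0,0,0],
  [64,-315,-20,0,0,0,0],
])

```text
clock: 1.43
tcp_pos: [0.4282, 0.1391, 0.3105]
tcp_rot: [[0.26, -0.001, -0.966], [0.966, -0.0, 0.26], [-0.001, -1.0, 0.001]]
contact_force: [1.3, 0.3, 0.1]
grip_width: 0.0002
```

Next: move to in front of the lip, tilting by 40°.

send_rows([
  [4,-25,0,-1.4,-5.8,0.5,0],
  [8,-50,0,-2.8,-11.7,1,0],
  [12,-75,0,-4.2,-17.5,1.5,0],
  [16,-100,0,-5.6,-23.4,2,0],
  [20,-120,0,-7,-29.2,2.5,0],
  [20,-140,0,-8.3,-35,3,0],
  [20,-150,0,-9.3,-38.9,3.2,0],
  [20,-155,0,-9.3,-38.9,3.2,0],
])

```text
clock: 2.1
tcp_pos: [0.4466, -0.0147, 0.3096]
tcp_rot: [[0.203, 0.631, -0.749], [0.979, -0.133, 0.154], [-0.002, -0.765, -0.645]]
contact_force: [0.8, -0.5, -0.4]
grip_width: -0.0001
```

```bash
python3 st.py
```

```text
2.1 [-0.662 -0.433  0.177  2.451  0.82   0.706  0.357] [ 0.4466 -0.0147  0.3096] dir [ 0.631 -0.133 -0.765] x [ 0.203  0.979 -0.002] [ 0.81 -0.48 -0.4 ] -0.00013095014236152647
```

send_rows([
  [0,0,-15,1,5,0,0],
  [0,0,-35,2,9.8,0,0],
  [0,0,-60,2,9.8,0,0],
  [0,0,-85,2,9.8,0,0],
  [0,0,-110,2,9.8,0,0],
  [0,0,-135,2,9.8,0,0],
  [0,0,-155,2,9.8,0,0],
  [0,0,-165,2,9.8,0,0],
])

```text
clock: 2.77
tcp_pos: [0.4511, -0.0174, 0.2212]
tcp_rot: [[0.203, 0.506, -0.838], [0.979, -0.126, 0.16], [-0.025, -0.853, -0.521]]
contact_force: [0.0, 0.4, 0.3]
grip_width: 0.0001
```

```bash
python3 st.py; python3 - <<'E'
from h import *
d=grab('side','side1'); cv2.imwrite('pics/side1b.png',cv2.resize(d['frame'][60:300,120:420],None,fx=2.6,fy=2.5,interpolation=cv2.INTER_CUBIC))
E
```

```text
2.7667 [-0.265 -0.185 -0.05   2.458  0.632  0.473  0.547] [ 0.4511 -0.0174  0.2212] dir [ 0.506 -0.126 -0.853] x [ 0.203  0.979 -0.025] [0.05 0.41 0.3 ] 0.0001415347203557111
```

View pics/side1b.png

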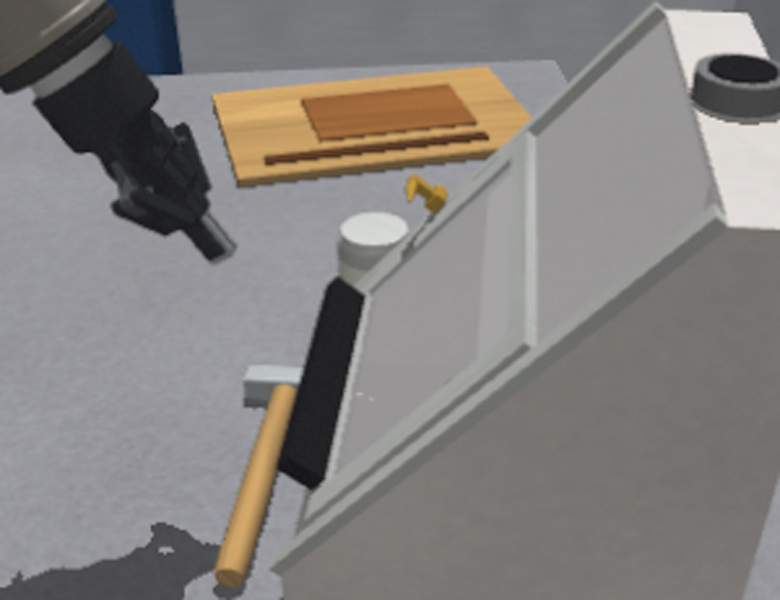

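```bash
cat > fk.py <<'E'
from h import *
from scipy.optimize import least_squares
from scipy.spatial.transform import Rotation as Q
import itertools
J=np.array([[-1.45851362,.42668037,.07383906,1.60651081,-.03407271,1.1108005,-.06710881],[-1.162,.201,.188,1.695,-.039,1.247,.343],[-.662,-.433,.177,2.451,.82,.706,.357],[-.265,-.185,-.05,2.458,.632,.473,.547]])
P=np.array([[.17462,.65166,.23069],[.3668,.4558,.3334],[.4466,-.0147,.3096],[.4511,-.0174,.2212]])
D=np.array([[0,-.001,-1],[.002,.002,-1],[.631,-.133,-.765],[.506,-.126,-.853]])
X=np.array([[.2588,.9659,-.001],[.26,.966,.003],[.203,.979,-.002],[.203,.979,-.025]])
def fk(p,q,sg):
    off,h,a,b,t,e1,e2,o7=p
    R=Q.from_euler('ZYZ',[off+sg[0]*q[0],q[1],sg[1]*q[2]]); x=np.array([0,0,h])+R.apply([e1,0,a])
    R=R*Q.from_euler('YZ',[q[3],sg[2]*q[4]]); x=x+R.apply([e2,0,b])
    R=R*Q.from_euler('YZ',[q[5],sg[3]*q[6]+o7]); x=x+R.apply([0,0,t])
    return x,R.apply([0,0,1]),R.apply([1,0,0])
def best():
    B=None
    for sg in itertools.product((1,-1),repeat=4):
      for o in (0,1.57,3.14,-1.57):
       def f(p):
        r=[]
        for q,x,dd,xx in zip(J,P,D,X):
            y,e,g=fk(p,q,sg); r+=[(y-x)*3,(e-dd),(g-xx)]
        return np.concatenate(r)
       s=least_squares(f,[o,.34,.5,.5,.25,0,0,o])
       if B is None or s.cost<B[0]: B=(s.cost,s.x,sg)
    return B
if __name__=='__main__':
    B=best();print(B)
    for q,x,dd in zip(J,P,D): y,e,g=fk(B[1],q,B[2]);print(y-x,e-dd)
E
python3 fk.py
```

```text
(np.float64(0.006335375867772888), array([-0.0849389 ,  0.3510164 ,  0.55425457,  0.52916832,  0.37046395,
       -0.01731602,  0.02860281,  3.06535269]), (-1, -1, -1, -1))
[-0.00682875  0.00095238  0.00049509] [-2.92784912e-04 -1.02222990e-04  6.50309474e-07]
[-0.01047039  0.00914957 -0.00071449] [-3.03871690e-04 -4.51338275e-04  2.63760567e-06]
[ 1.11034791e-03 -2.08816168e-05  4.18712262e-03] [-0.01309595 -0.05209013  0.0008428 ]
[-0.00179199  0.00122953 -0.00396772] [-0.01263141 -0.04331233 -0.00018273]
```

```bash
cat > ik.py <<'E'
from fk import *
from fit import axes
p,sg=best()[1:]
lo=np.array([-2.85,-.5,-1.23,.21,-1.02,.16,-2.73]);hi=np.array([2.85,2.14,1.37,2.46,4.16,2.05,2.73])
L=np.array([.5083,-.0476,.1324]);R=axes(-.2049)
m=.08
def ik(x,d,xx,q0):
    def f(q):
        y,e,g=fk(p,q,sg);return np.concatenate([(y-x)*5,e-d,g-xx,.002*(q-(lo+hi)/2)])
    s=least_squares(f,np.clip(q0,lo+m+.01,hi-m-.01),bounds=(lo+m,hi-m));y,e,g=fk(p,s.x,sg)
    return s.x,np.linalg.norm(y-x),np.linalg.norm(e-d)
if __name__=='__main__':
    for th in(-60,-50,-40,-30,0,30,40,50):
      for tilt in(0,-15):
        Rt=R@Q.from_euler('YX',[tilt,th],degrees=True).as_matrix() # rotate tool within lip frame
        Rt=R@(Q.from_euler('x',th,degrees=True)*Q.from_euler('y',-tilt,degrees=True)).as_matrix()
        d=-Rt[:,2];xx=Rt[:,1]
        for nm,off in(('stand',[-30,-30,50]),('contact',[-25,-30,-20]),('final',[80,-30,-20])):
            x=L+R@np.array(off)/1000
            b=min((ik(x,d,xx,q0) for q0 in (J[3],J[2],[-.5,.3,.3,2,.5,.8,.5],[-.5,.3,-.5,2,1,.8,-.5],[.5,.3,-.5,2,-.5,.8,-.5])),key=lambda r:r[1]+r[2])
            print(th,tilt,nm,'d',d.round(2),'err',round(b[1]*1000,1),round(b[2],3),b[0].round(2))
E
python3 ik.py
```

```text
-60 0 stand d [ 0.2  -0.93 -0.32] err 0.0 0.0 [-0.62  0.73 -0.18  2.18  1.09  1.46 -0.86]
-60 0 contact d [ 0.2  -0.93 -0.32] err 0.0 0.0 [-0.57  0.83 -0.14  2.09  1.17  1.43 -0.84]
-60 0 final d [ 0.2  -0.93 -0.32] err 0.0 0.0 [-0.49  0.7  -0.14  2.01  1.2   1.47 -0.63]
-60 -15 stand d [ 0.03 -0.86 -0.51] err 0.0 0.0 [-0.47  0.61 -0.22  2.11  0.95  1.38 -0.63]
-60 -15 contact d [ 0.03 -0.86 -0.51] err 0.0 0.0 [-0.43  0.72 -0.19  2.02  1.02  1.34 -0.62]
-60 -15 final d [ 0.03 -0.86 -0.51] err 0.0 0.0 [-0.37  0.63 -0.18  1.91  1.02  1.42 -0.41]
-50 0 stand d [ 0.33 -0.85 -0.41] err 0.0 0.0 [-0.59  0.62 -0.25  2.31  1.2   1.36 -0.91]
-50 0 contact d [ 0.33 -0.85 -0.41] err 0.0 0.0 [-0.53  0.74 -0.2   2.22  1.3   1.32 -0.91]
-50 0 final d [ 0.33 -0.85 -0.41] err 0.0 0.0 [-0.45  0.59 -0.19  2.14  1.31  1.33 -0.67]
-50 -15 stand d [ 0.15 -0.79 -0.6 ] err 0.0 0.0 [-0.43  0.49 -0.27  2.23  1.03  1.24 -0.61]
-50 -15 contact d [ 0.15 -0.79 -0.6 ] err 0.0 0.0 [-0.39  0.61 -0.23  2.14  1.11  1.2  -0.62]
-50 -15 final d [ 0.15 -0.79 -0.6 ] err 0.0 0.0 [-0.33  0.52 -0.22  2.02  1.08  1.26 -0.38]

[... 2623 characters left out ...]
 err 0.0 0.0 [ 1.59  0.91 -1.15  2.28 -0.08  0.34  2.51]
40 -15 final d [ 0.52  0.53 -0.67] err 0.0 0.0 [ 1.5   0.72 -1.15  2.15 -0.36  0.51  2.61]
50 0 stand d [ 0.64  0.65 -0.41] err 29.5 0.037 [ 1.92  1.33 -1.15  2.35  0.05  0.43  2.65]
50 0 contact d [ 0.64  0.65 -0.41] err 8.9 0.014 [ 1.76  1.33 -1.15  2.25  0.06  0.39  2.65]
50 0 final d [ 0.64  0.65 -0.41] err 9.6 0.143 [ 1.55  0.98 -1.15  2.08 -0.31  0.6   2.65]
50 -15 stand d [ 0.45  0.66 -0.6 ] err 6.2 0.046 [ 1.67  0.88 -1.15  2.24 -0.18  0.65  2.65]
50 -15 contact d [ 0.45  0.66 -0.6 ] err 0.0 0.0 [ 1.6   1.06 -1.15  2.17  0.    0.54  2.55]
50 -15 final d [ 0.45  0.66 -0.6 ] err 0.0 0.0 [ 1.5   0.87 -1.15  2.05 -0.25  0.67  2.62]
```

```bash
cat > plan.py <<'E'
from ik import *
o=robot.get_obs();T0=np.array(o['tcp_rot']);q=np.array(o['joint_pos'])
for th,tilt in((-35,-10),(-40,-10),(-40,-5)):
    Rt=R@(Q.from_euler('x',th,degrees=True)*Q.from_euler('y',-tilt,degrees=True)).as_matrix()
    d=-Rt[:,2];xx=Rt[:,1]; T=np.c_[xx,d,np.cross(xx,d)]
    print(th,tilt,'rotvec',Q.from_matrix(T@T0.T).as_rotvec(degrees=True).round(1),'d',d.round(3),'x',xx.round(3))
    for nm,off in(('high',[-20,-30,140]),('stand',[-38,-30,60]),('stand2',[-38,-30,30]),('contact',[-25,-30,-12]),('final',[82,-30,-12])):
        x=L+R@np.array(off)/1000
        b=min((ik(x,d,xx,q0) for q0 in (q,J[3],J[2],[-.5,.3,.3,2,.5,.8,.5],[-.5,.3,-.5,2,1,.8,-.5])),key=lambda r:r[1]+r[2])
        print(nm,x.round(3),'shift',((x-o['tcp_pos'])*1000).round(0),'err',round(b[1]*1000,1),round(b[2],3),b[0].round(2))
E
python3 plan.py
```

```text
-35 -10 rotvec [-24.3  -3.7 -24.8] d [ 0.381 -0.656 -0.652] x [ 0.597  0.713 -0.369]
high [ 0.385 -0.053  0.207] shift [-66. -34. -14.] err 13.0 0.085 [-1.89  0.42  1.29  2.38  0.59  0.82 -0.04]
stand [ 0.433 -0.063  0.142] shift [-18. -44. -79.] err 5.0 0.031 [-1.7   0.84  1.29  2.38  0.12  0.44  0.37]
stand2 [ 0.456 -0.067  0.123] shift [  5. -49. -98.] err 0.1 0.0 [-1.62  0.88  1.22  2.38  0.16  0.34  0.3 ]
contact [ 0.495 -0.076  0.106] shift [  45.  -57. -115.] err 0.0 0.0 [-0.35  0.48 -0.28  2.36  1.38  1.02 -0.76]
final [ 0.563 -0.09   0.188] shift [112. -71. -33.] err 0.0 0.0 [-0.28  0.35 -0.24  2.23  1.26  1.   -0.43]
-40 -10 rotvec [-27.7  -3.  -28.4] d [ 0.328 -0.715 -0.618] x [ 0.638  0.65  -0.413]
high [ 0.385 -0.053  0.207] shift [-66. -34. -14.] err 5.1 0.031 [-1.89  0.56  1.29  2.38  0.5   0.79 -0.02]
stand [ 0.433 -0.063  0.142] shift [-18. -44. -79.] err 0.0 0.0 [-1.28  0.49  0.63  2.38  0.93  0.79 -0.51]
stand2 [ 0.456 -0.067  0.123] shift [  5. -49. -98.] err 0.0 0.0 [-0.43  0.46 -0.29  2.36  1.23  1.11 -0.75]
contact [ 0.495 -0.076  0.106] shift [  45.  -57. -115.] err 0.0 0.0 [-0.39  0.53 -0.26  2.3   1.3   1.09 -0.74]
final [ 0.563 -0.09   0.188] shift [112. -71. -33.] err 0.0 0.0 [-0.32  0.4  -0.24  2.18  1.22  1.1  -0.45]
-40 -5 rotvec [-29.9  -7.4 -27.1] d [ 0.387 -0.734 -0.557] x [ 0.638  0.65  -0.413]
high [ 0.385 -0.053  0.207] shift [-66. -34. -14.] err 10.6 0.062 [-1.91  0.68  1.29  2.38  0.45  0.76 -0.01]
stand [ 0.433 -0.063  0.142] shift [-18. -44. -79.] err 1.0 0.006 [-1.76  1.03  1.28  2.38  0.01  0.44  0.35]
stand2 [ 0.456 -0.067  0.123] shift [  5. -49. -98.] err 0.0 0.0 [-1.33  0.65  0.67  2.38  1.02  0.7  -0.66]
contact [ 0.495 -0.076  0.106] shift [  45.  -57. -115.] err 0.0 0.0 [-0.43  0.57 -0.27  2.34  1.38  1.15 -0.87]
final [ 0.563 -0.09   0.188] shift [112. -71. -33.] err 0.0 0.0 [-0.35  0.43 -0.23  2.22  1.32  1.14 -0.57]
```

send_rows([
  [-2,10,30,-4,-0.4,-4,0],
  [-4,20,60,-8,-0.9,-8,0],
  [-6,30,60,-12,-1.3,-12,0],
  [-8,40,60,-16,-1.7,-16,0],
  [-10,40,60,-20,-2.2,-20,0],
  [-10,40,60,-24,-2.6,-24,0],
  [-10,40,60,-27.7,-3,-28.4,0],
  [-10,40,60,-27.7,-3,-28.4,0],
])

```text
clock: 3.48
tcp_pos: [0.4409, 0.0243, 0.2793]
tcp_rot: [[0.636, 0.325, -0.7], [0.648, -0.718, 0.255], [-0.419, -0.616, -0.667]]
contact_force: [-0.3, -0.2, -1.6]
grip_width: 0.0003
```

```bash
python3 st.py; python3 plan.py | sed -n 7,12p
```

```text
3.4833 [-0.396  0.153 -0.468  2.2    0.87   1.417 -0.313] [0.4409 0.0243 0.2793] dir [ 0.325 -0.718 -0.616] x [ 0.636  0.648 -0.419] [-0.26 -0.15 -1.63] 0.00025203192115657495
-40 -10 rotvec [ 0.3 -0.3 -0. ] d [ 0.328 -0.715 -0.618] x [ 0.638  0.65  -0.413]
high [ 0.385 -0.053  0.207] shift [-56. -77. -72.] err 5.1 0.031 [-1.89  0.56  1.29  2.38  0.5   0.79 -0.02]
stand [ 0.433 -0.063  0.142] shift [  -8.  -87. -137.] err 0.0 0.0 [-1.28  0.49  0.63  2.38  0.93  0.79 -0.51]
stand2 [ 0.456 -0.067  0.123] shift [  15.  -92. -157.] err 0.0 0.0 [-0.43  0.46 -0.29  2.36  1.23  1.11 -0.75]
contact [ 0.495 -0.076  0.106] shift [  55. -100. -174.] err 0.0 0.0 [-0.39  0.53 -0.26  2.3   1.3   1.09 -0.74]
final [ 0.563 -0.09   0.188] shift [ 122. -114.  -92.] err 0.0 0.0 [-0.32  0.4  -0.24  2.18  1.22  1.1  -0.45]
```

send_rows([
  [0,-5,-25,0,0,0,0],
  [2,-10,-50,0,0,0,0],
  [4,-15,-75,0,0,0,0],
  [6,-20,-100,0,0,0,0],
  [8,-30,-125,0,0,0,0],
  [10,-50,-145,0,0,0,0],
  [12,-70,-155,0,0,0,0],
  [12,-70,-157,0,0,0,0],
])

```text
clock: 4.15
tcp_pos: [0.4511, -0.0517, 0.1231]
tcp_rot: [[0.636, 0.326, -0.699], [0.648, -0.717, 0.256], [-0.418, -0.617, -0.667]]
contact_force: [-0.6, -1.2, 0.6]
grip_width: -0.0001
```

```bash
python3 st.py; python3 plan.py | sed -n 7,12p;python3 - <<'E'
from h import *
d=grab('side','side2'); cv2.imwrite('pics/side2b.png',cv2.resize(d['frame'][100:300,120:370],None,fx=3,fy=3,interpolation=cv2.INTER_CUBIC))
d=grab('top','top2'); cv2.imwrite('pics/top2b.png',cv2.resize(d['frame'][150:300,200:400],None,fx=4,fy=4,interpolation=cv2.INTER_CUBIC))
from fit import *
L=np.array([.5083,-.0476,.1324]);R=axes(-.2049);print('tip in lip',(R.T@(robot.get_obs()['tcp_pos']-L)*1000).round(1))
E
```

```text
4.15 [-0.344  0.417 -0.378  2.372  1.151  1.176 -0.656] [ 0.4511 -0.0517  0.1231] dir [ 0.326 -0.717 -0.617] x [ 0.636  0.648 -0.418] [-0.57 -1.24  0.65] -0.0001020727725409042
-40 -10 rotvec [ 0.2 -0.2 -0. ] d [ 0.328 -0.715 -0.618] x [ 0.638  0.65  -0.413]
high [ 0.385 -0.053  0.207] shift [-67.  -1.  84.] err 5.1 0.031 [-1.89  0.56  1.29  2.38  0.5   0.79 -0.02]
stand [ 0.433 -0.063  0.142] shift [-18. -11.  19.] err 0.0 0.0 [-1.28  0.49  0.63  2.38  0.93  0.79 -0.51]
stand2 [ 0.456 -0.067  0.123] shift [  5. -16.  -1.] err 0.0 0.0 [-0.43  0.46 -0.29  2.36  1.23  1.11 -0.75]
contact [ 0.495 -0.076  0.106] shift [ 44. -24. -18.] err 0.0 0.0 [-0.39  0.53 -0.26  2.3   1.3   1.09 -0.74]
final [ 0.563 -0.09   0.188] shift [112. -38.  64.] err 0.0 0.0 [-0.32  0.4  -0.24  2.18  1.22  1.1  -0.45]
tip in lip [-41.4 -12.3  36.7]
```

View pics/side2b.png

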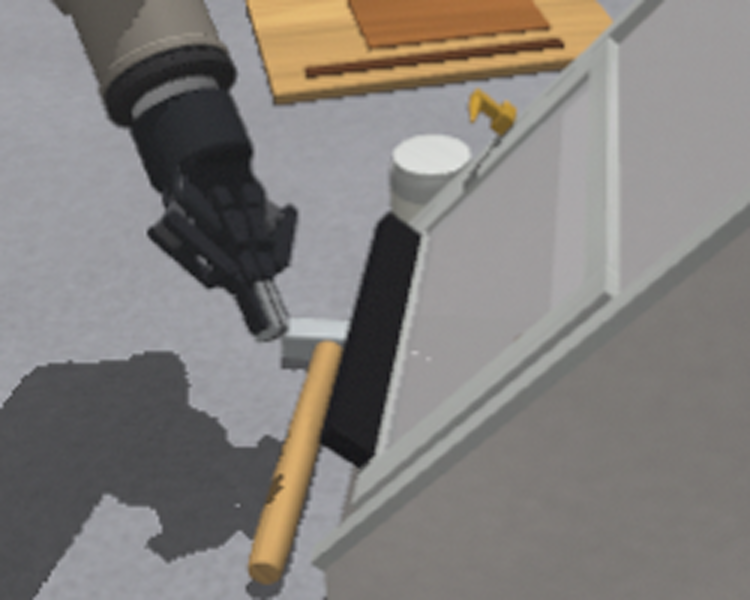

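View pics/top2b.png

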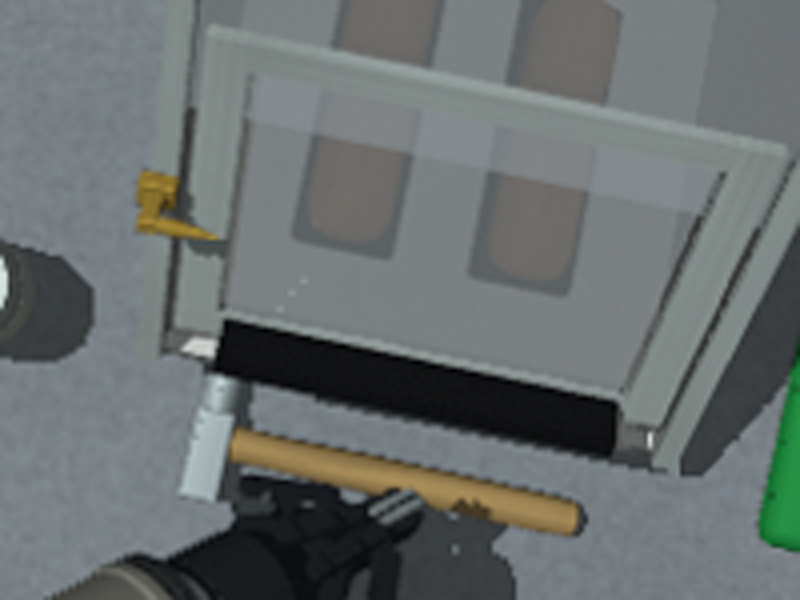

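The finger linkage spreads wide in the jaw direction and would come near the lip. So I'll roll the tool 90° about its axis, which makes a finger's back face the underside.

send_rows([
  [0,0,0,-2.1,4.6,4,0],
  [0,0,0,-4.2,9.2,8,0],
  [0,0,0,-6.3,13.8,11.9,0],
  [0,0,0,-8.4,18.4,15.8,0],
  [0,0,0,-10.5,23,19.8,0],
  [0,0,0,-12.6,27.6,23.8,0],
  [0,0,0,-14.7,32.2,27.8,0],
  [0,0,0,-14.7,32.2,27.8,0],
])

```text
clock: 4.92
tcp_pos: [0.453, -0.0469, 0.125]
tcp_rot: [[-0.05, 0.33, -0.943], [0.643, -0.712, -0.283], [-0.764, -0.62, -0.177]]
contact_force: [-0.6, 0.1, 0.0]
grip_width: -0.0
```

send_rows([
  [0,0,0,-2.1,4.6,4,0],
  [0,0,0,-4.2,9.2,8,0],
  [0,0,0,-6.3,13.8,11.9,0],
  [0,0,0,-8.4,18.4,15.8,0],
  [0,0,0,-10.5,23,19.8,0],
  [0,0,0,-12.6,27.6,23.8,0],
  [0,0,0,-14.7,32.2,27.8,0],
  [0,0,0,-14.7,32.2,27.8,0],
])

```text
clock: 5.58
tcp_pos: [0.4528, -0.0472, 0.1247]
tcp_rot: [[-0.7, 0.326, -0.635], [0.259, -0.713, -0.652], [-0.665, -0.621, 0.415]]
contact_force: [0.5, 0.5, -0.2]
grip_width: -0.0003
```

```bash
python3 st.py; python3 - <<'E'
from h import *
d=grab('side','side3'); cv2.imwrite('pics/side3b.png',cv2.resize(d['frame'][100:300,120:370],None,fx=3,fy=3,interpolation=cv2.INTER_CUBIC))
from fit import *
o=robot.get_obs()
L=np.array([.5083,-.0476,.1324]);R=axes(-.2049);print('tip in lip',(R.T@(o['tcp_pos']-L)*1000).round(1));print((R.T@o['tcp_rot']).round(2))
for g in([-24.5,-30,-10],[-34,-30,-10]): print((R@np.array(g)+(L-o['tcp_pos'])*1000).round(1))
E
```

```text
5.5833 [-0.265  0.425 -0.472  2.361  1.158  1.213  0.914] [ 0.4528 -0.0472  0.1247] dir [ 0.326 -0.713 -0.621] x [-0.7    0.259 -0.665] [ 0.51  0.53 -0.17] -0.00033350438412909424
tip in lip [-40.9 -11.1  36.7]
[[-0.98 -0.18 -0.  ]
 [ 0.12 -0.63 -0.77]
 [ 0.13 -0.75  0.64]]
[ 41.5 -28.  -17.5]
[ 35.5 -26.7 -24.7]
```

View pics/side3b.png

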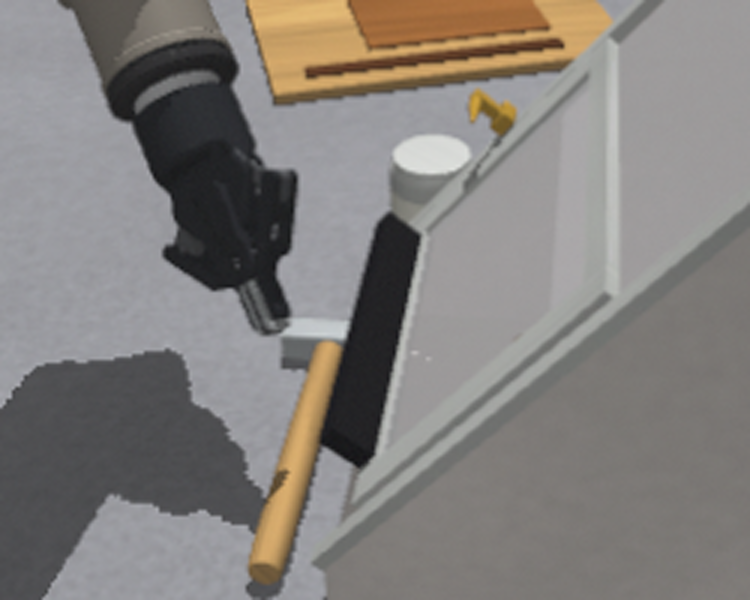

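send_rows([
  [4,-8,-8,0,0,0,0],
  [9,-16,-16,0,0,0,0],
  [14,-20,-22,0,0,0,0],
  [20,-24,-26,0,0,0,0],
  [25,-26,-26,0,0,0,0],
  [30,-26,-26,0,0,0,0],
  [34,-26,-26,0,0,0,0],
  [34,-26,-26,0,0,0,0],
])

```text
clock: 6.3
tcp_pos: [0.4874, -0.0735, 0.0985]
tcp_rot: [[-0.698, 0.326, -0.637], [0.261, -0.713, -0.651], [-0.667, -0.621, 0.412]]
contact_force: [-0.2, -1.5, 0.6]
grip_width: 0.0001
```

```bash
cat > look.py <<'E'
import sys
from h import *
from fit import *
n=sys.argv[1]
d=grab('side','side'+n); cv2.imwrite(f'pics/side{n}b.png',cv2.resize(d['frame'][100:280,170:350],None,fx=4,fy=3.3,interpolation=cv2.INTER_CUBIC))
d=grab('top','top'+n); cv2.imwrite(f'pics/top{n}b.png',cv2.resize(d['frame'][150:300,200:400],None,fx=4,fy=4,interpolation=cv2.INTER_CUBIC))
o=robot.get_obs();L=np.array([.5083,-.0476,.1324]);R=axes(-.2049);print(o['clock'],'tip in lip',(R.T@(o['tcp_pos']-L)*1000).round(1),'F lip',(R.T@o['contact_force']).round(2),o['joint_pos'].round(2))
E
python3 look.py 4
```

```text
6.4 tip in lip [-36.4 -30.   -9.6] F lip [0.28 0.47 0.96] [-0.22  0.5  -0.42  2.33  1.27  1.17  0.9 ]
```

View pics/side4b.png

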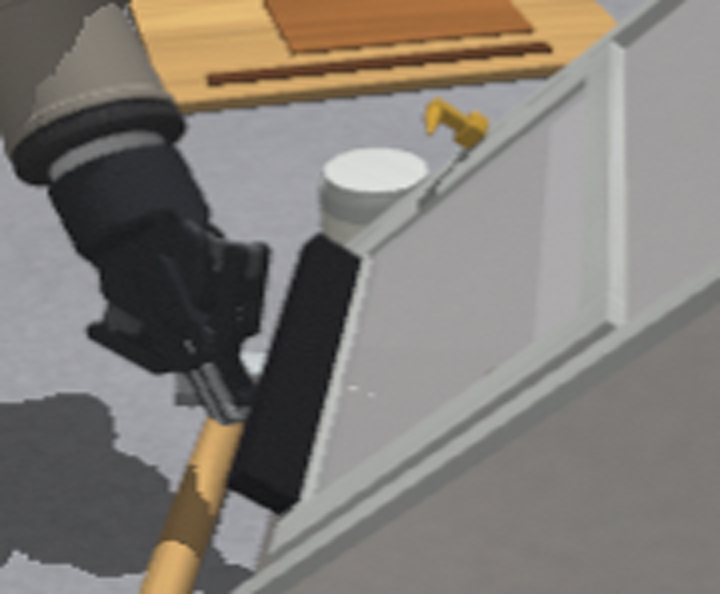

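View pics/top4b.png

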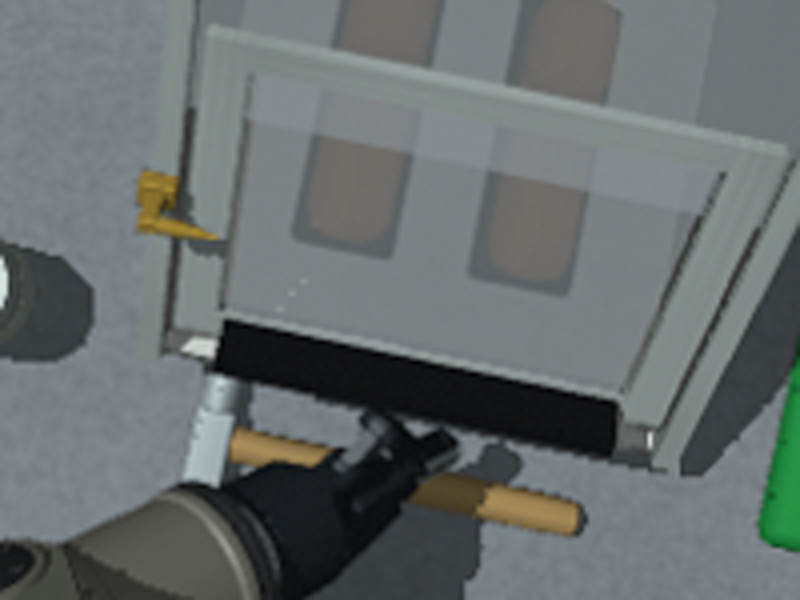

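send_rows([
  [3,-0.6,-2.6,0,0,0,0],
  [4.5,-1,0,0,0,0,0],
  [6,-1.2,2,0,0,0,0],
  [8,-1.6,4,0,0,0,0],
  [9.5,-2,6,0,0,0,0],
  [11,-2.3,8,0,0,0,0],
  [13,-2.6,10,0,0,0,0],
  [13,-2.6,10,0,0,0,0],
])

```text
clock: 7.07
tcp_pos: [0.4996, -0.0767, 0.1085]
tcp_rot: [[-0.699, 0.325, -0.637], [0.261, -0.713, -0.651], [-0.666, -0.621, 0.414]]
contact_force: [-1.6, 0.3, -0.6]
grip_width: -0.0001
```

```bash
python3 look.py 5
```

```text
7.1667 tip in lip [-20.2 -30.2 -13.4] F lip [-1.6  -0.28  0.14] [-0.2   0.48 -0.41  2.31  1.27  1.17  0.95]
```

View pics/side5b.png

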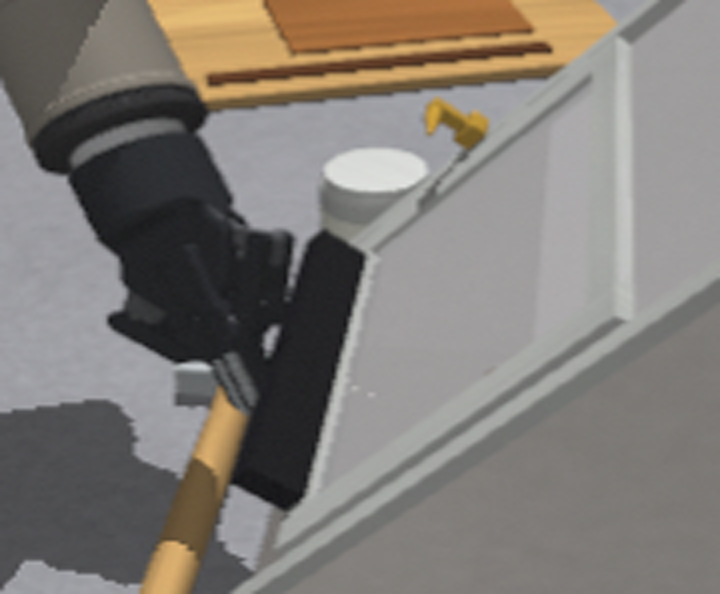

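View pics/top5b.png

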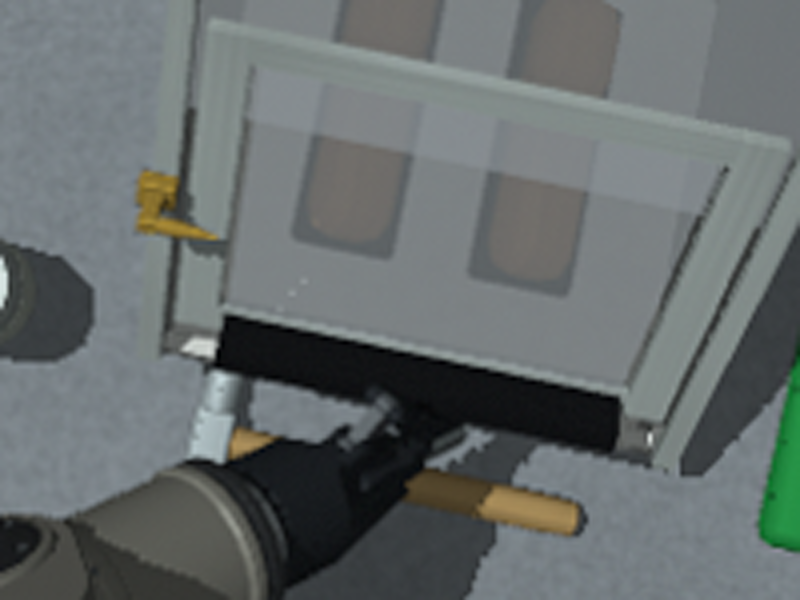

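The window is moving with the finger: the lip is about 5 mm up, with light force. I'll push another 60 mm up the slope.

send_rows([
  [5,-1,6.1,0,0,0,0],
  [10.1,-2.1,12.3,0,0,0,0],
  [15.1,-3.1,18.4,0,0,0,0],
  [20.1,-4.2,24.5,0,0,0,0],
  [25.2,-5.2,30.6,0,0,0,0],
  [30.2,-6.3,36.8,0,0,0,0],
  [34.6,-7.2,42.1,0,0,0,0],
  [37.8,-7.8,46,0,0,0,0],
])

```text
clock: 7.83
tcp_pos: [0.5379, -0.0845, 0.155]
tcp_rot: [[-0.699, 0.326, -0.637], [0.261, -0.713, -0.651], [-0.666, -0.621, 0.413]]
contact_force: [-4.6, 0.9, -2.3]
grip_width: 0.0001
```

```bash
python3 look.py 6;python3 - <<'E'
from h import *
def crop(n,x0,y0,x1,y1,s,out,g):
    f=load(n)['frame'][y0:y1,x0:x1].astype(float); f=np.clip(f*g,0,255).astype(np.uint8); f=cv2.resize(f,None,fx=s,fy=s,interpolation=cv2.INTER_CUBIC)
    for x in range((x0+9)//10*10,x1,10):
        cv2.line(f,((x-x0)*s,0),((x-x0)*s,6),(0,0,255),1); cv2.putText(f,str(x),((x-x0)*s,20),0,.4,(0,0,255),1)
    for y in range((y0+9)//10*10,y1,10):
        cv2.line(f,(0,(y-y0)*s),(6,(y-y0)*s),(0,0,255),1); cv2.putText(f,str(y),(8,(y-y0)*s+4),0,.4,(0,0,255),1)
    cv2.imwrite(out,f)
crop('top6',225,180,385,270,5,'pics/t6.png',3)
crop('side6',230,110,330,240,4,'pics/s6.png',3)
E
```

```text
7.9333 tip in lip [ 41.  -30.1 -13.5] F lip [-0.11  0.58 -1.15] [-0.16  0.41 -0.39  2.22  1.23  1.17  1.12]
```

View pics/t6.png

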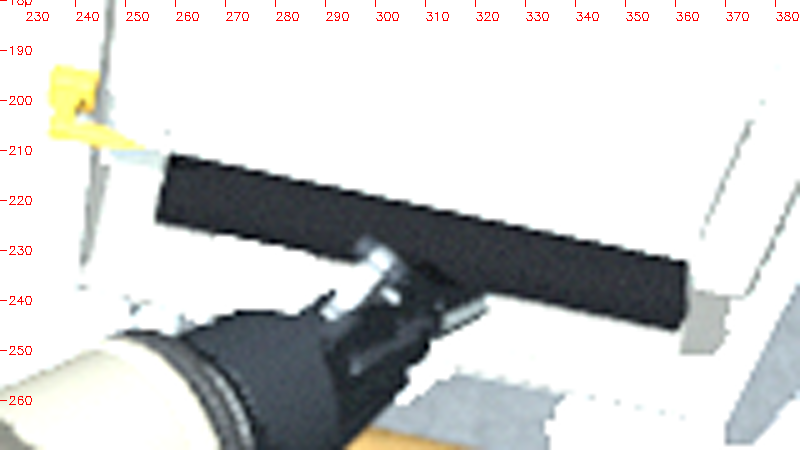

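View pics/s6.png

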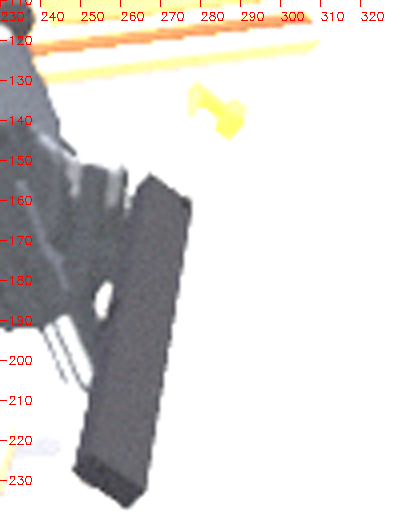

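View pics/side6b.png

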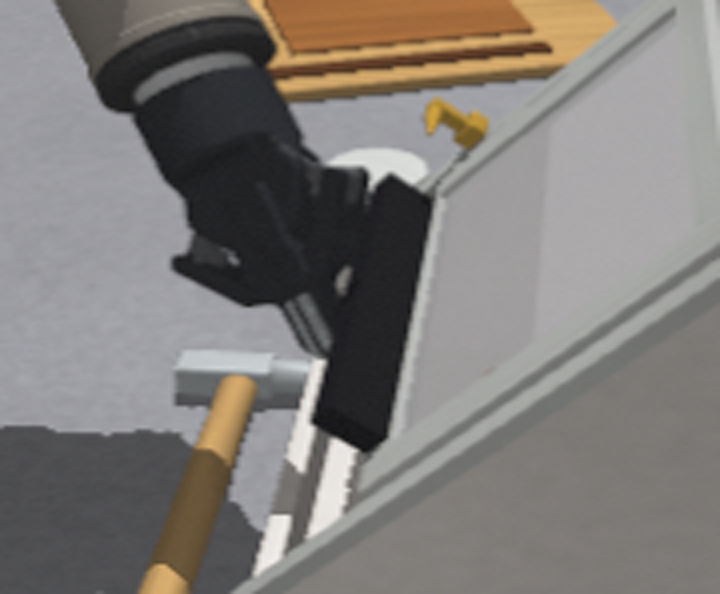

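```bash
cat > f2.py <<'E'
from fit import *
def slide(dt,T,ds,S):
    L=np.array([.50831,-.04765,.13238]);R=axes(-.20491)
    def r(p,sep=False):
        out=[]
        for im,l in((dt,T),(ds,S)):
            l=np.array(l,float);P=L+R@[p[0]/1000,0,0]+(l[:,2:]/1000)@R.T;out.append((proj(im,P)-l[:,:2]).ravel())
        return np.concatenate(out)
    o=least_squares(r,[50.]);return o.x[0],r(o.x).reshape(-1,2).round(1)
if __name__=='__main__':
    print(slide(load('top6'),[(258,211,8,120,-32),(255.5,224,-8,120,0),(361.5,232.5,8,-120,-32),(359.5,246,-8,-120,0)],
    load('side6'),[(251,224,8,-120,0),(266,231.5,8,-120,-32),(248,227.5,-8,-120,0),(261,237,-8,-120,-32),(266,154,8,120,0),(276.5,161,8,120,-32)]))
E
python3 f2.py
```

```text
(np.float64(63.68427369328602), array([[ 0.9, -1.5],
       [-0.1,  0.2],
       [ 0.6, -0.7],
       [ 0.5,  0.8],
       [ 0.7, -0.3],
       [-0. ,  1.9],
       [-1.8,  1.2],
       [-0.6,  1.2],
       [ 1.2, -1.5],
       [ 1.8,  0.1]]))
```

send_rows([
  [2.5,-0.5,3.1,0,0,0,0],
  [5,-1,6.1,0,0,0,0],
  [7.5,-1.6,9.2,0,0,0,0],
  [10.1,-2.1,12.3,0,0,0,0],
  [12.6,-2.6,15.3,0,0,0,0],
  [15.1,-3.1,18.4,0,0,0,0],
  [17.6,-3.7,21.4,0,0,0,0],
  [18.9,-3.9,23,0,0,0,0],
])

```text
clock: 8.6
tcp_pos: [0.5565, -0.0883, 0.1776]
tcp_rot: [[-0.699, 0.326, -0.637], [0.261, -0.713, -0.651], [-0.666, -0.621, 0.414]]
contact_force: [-1.4, -0.5, -5.2]
grip_width: 0.0003
```

```bash
cat > c.py <<'E'
import sys
from h import *
def crop(n,x0,y0,x1,y1,s,out,g):
    f=load(n)['frame'][y0:y1,x0:x1].astype(float); f=np.clip(f*g,0,255).astype(np.uint8); f=cv2.resize(f,None,fx=s,fy=s,interpolation=cv2.INTER_CUBIC)
    for x in range((x0+9)//10*10,x1,10):
        cv2.line(f,((x-x0)*s,0),((x-x0)*s,6),(0,0,255),1); cv2.putText(f,str(x),((x-x0)*s,20),0,.4,(0,0,255),1)
    for y in range((y0+9)//10*10,y1,10):
        cv2.line(f,(0,(y-y0)*s),(6,(y-y0)*s),(0,0,255),1); cv2.putText(f,str(y),(8,(y-y0)*s+4),0,.4,(0,0,255),1)
    cv2.imwrite(out,f)
k=sys.argv[1]
crop('top'+k,225,180,385,270,5,f'pics/t{k}.png',2)
crop('side'+k,230,110,330,240,4,f'pics/s{k}.png',2)
E
python3 look.py 7; python3 c.py 7
```

```text
8.7 tip in lip [ 70.3 -30.1 -13.4] F lip [-0.36 -0.31 -0.5 ] [-0.14  0.39 -0.39  2.18  1.21  1.18  1.2 ]
```

View pics/t7.png

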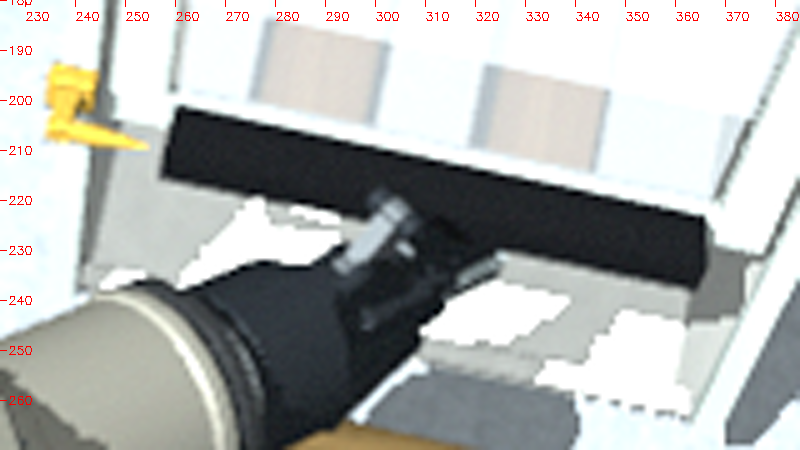

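View pics/s7.png

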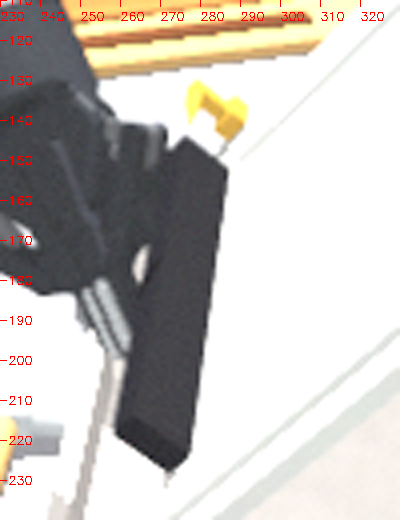

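```bash
python3 - <<'E'
from f2 import *
d,e=load('top7'),load('side7')
print(slide(d,[(260,201,8,120,-32),(256.8,216,-8,120,0),(366,223.5,8,-120,-32),(364,238,-8,-120,0)],e,[(277,223,8,-120,-32),(259,218.5,-8,-120,0),(272,228,-8,-120,-32),(275.5,144,8,120,0),(287,152,8,120,-32)]))
L=np.array([.50831,-.04765,.13238]);R=axes(-.20491)
for s in (85,90,93,100,103,105):
    f=lambda *o:(L+R@(np.array(o)/1000))
    print(s,'top LL,UL',proj(d,f(s-8,120,0)).round(1),proj(d,f(s+8,120,-32)).round(1),'tip',proj(d,f(s,127,0)).round(1),'side tip',proj(e,f(s,127,0)).round(1),'side UL',proj(e,f(s+8,120,0)).round(1))
E
```

```text
(np.float64(94.56217055632615), array([[ 0.4, -1.3],
       [-0. , -1.3],
       [ 0.2, -0.9],
       [ 0.1, -0.1],
       [ 0.2,  0.9],
       [-2. ,  0.5],
       [-0.7,  0.9],
       [ 0.7, -0.5],
       [ 0.4,  0.3]]))
85 top LL,UL [[256.3 217.7]] [[259.9 202.8]] tip [[253.6 214.5]] side tip [[271.3 147.1]] side UL [[273.4 146.3]]
90 top LL,UL [[256.6 216.1]] [[260.1 201.2]] tip [[253.8 212.9]] side tip [[272.8 145.6]] side UL [[274.8 144.8]]
93 top LL,UL [[256.7 215.2]] [[260.3 200.2]] tip [[253.9 211.9]] side tip [[273.7 144.7]] side UL [[275.7 144. ]]
100 top LL,UL [[257.  212.9]] [[260.6 198. ]] tip [[254.2 209.7]] side tip [[275.7 142.6]] side UL [[277.8 141.9]]
103 top LL,UL [[257.2 212. ]] [[260.8 197. ]] tip [[254.4 208.7]] side tip [[276.6 141.8]] side UL [[278.7 141. ]]
105 top LL,UL [[257.3 211.3]] [[260.9 196.3]] tip [[254.5 208.1]] side tip [[277.2 141.2]] side UL [[279.3 140.4]]
```

send_rows([
  [0.9,-0.2,1.1,0,0,0,0],
  [1.9,-0.4,2.3,0,0,0,0],
  [2.8,-0.6,3.4,0,0,0,0],
  [3.8,-0.8,4.6,0,0,0,0],
  [4.7,-1,5.7,0,0,0,0],
  [5.7,-1.2,6.9,0,0,0,0],
  [5.7,-1.2,6.9,0,0,0,0],
  [5.7,-1.2,6.9,0,0,0,0],
])

```text
clock: 9.37
tcp_pos: [0.562, -0.0895, 0.1843]
tcp_rot: [[-0.699, 0.326, -0.637], [0.26, -0.713, -0.651], [-0.666, -0.621, 0.414]]
contact_force: [-1.0, 0.4, -1.7]
grip_width: 0.0005
```

```bash
python3 look.py 8; python3 - <<'E'
import sys; sys.argv=['c','8']
exec(open('c.py').read())
crop('top8',230,185,310,245,10,'pics/t8z.png',2)
crop('side8',255,120,315,170,12,'pics/s8z.png',2)
E
```

```text
9.4667 tip in lip [ 78.9 -30.1 -13.5] F lip [-1.92  0.26 -0.34] [-0.13  0.38 -0.39  2.17  1.2   1.18  1.22]
```

View pics/t8z.png

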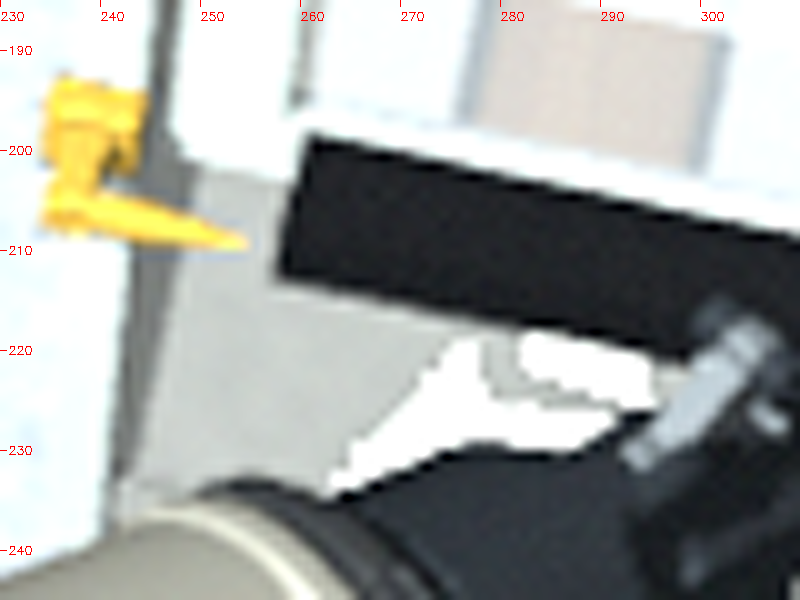

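View pics/s8z.png

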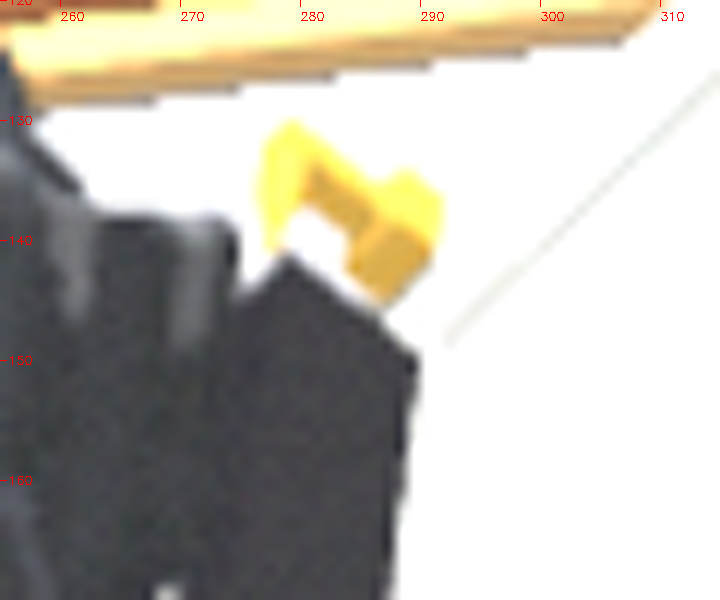

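View pics/t8.png

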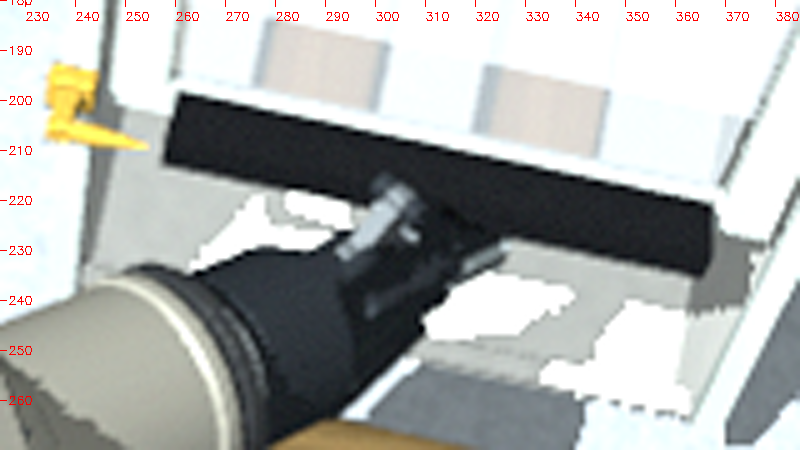

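The lip's upper-left corner is at (278.7,141) in the side view and its lower-left at (257,213) in the top view. Both put the lip within about 2 mm of the pointer tip, so I'll withdraw: down the slope a little, then straight out.

send_rows([
  [-1.5,0.3,-1.8,0,0,0,0],
  [-3.8,0.8,-4.6,0,0,0,0],
  [-6.3,1.3,-7.7,0,0,0,0],
  [-12,2.5,-4.5,0,0,0,0],
  [-20,4,2,0,0,0,0],
  [-30,6,11,0,0,0,0],
  [-40,9,20,0,0,0,0],
  [-45,10,24,0,0,0,0],
])

```text
clock: 10.13
tcp_pos: [0.5158, -0.0789, 0.2095]
tcp_rot: [[-0.699, 0.327, -0.636], [0.26, -0.713, -0.651], [-0.666, -0.621, 0.413]]
contact_force: [-0.6, 0.9, 0.5]
grip_width: 0.0
```

send_rows([
  [-5,10,10,0,0,0,0],
  [-10,25,30,0,0,0,0],
  [-15,45,55,0,0,0,0],
  [-20,65,75,0,0,0,0],
  [-20,85,90,0,0,0,0],
  [-20,105,100,0,0,0,0],
  [-20,110,100,0,0,0,0],
  [-20,110,100,0,0,0,0],
])

```text
clock: 10.8
tcp_pos: [0.4969, 0.0321, 0.3085]
tcp_rot: [[-0.699, 0.328, -0.636], [0.26, -0.712, -0.653], [-0.666, -0.621, 0.412]]
contact_force: [-0.6, 0.0, -0.0]
grip_width: -0.0003
```

```bash
python3 look.py 9; python3 st.py; python3 - <<'E'
import sys; sys.argv=['c','9']
exec(open('c.py').read())
d=load('side9')['frame'];cv2.imwrite('pics/side9f.png',d);cv2.imwrite('pics/top9f.png',load('top9')['frame'])
crop('side9',225,110,325,235,4,'pics/s9.png',2)
E
```

```text
10.9 tip in lip [116.7  73.4 133.6] F lip [ 0.06 -1.45 -1.12] [-0.27  0.19 -0.53  2.08  0.92  1.45  1.35]
10.9 [-0.273  0.194 -0.526  2.076  0.92   1.447  1.353] [0.4965 0.0298 0.3077] dir [ 0.325 -0.713 -0.621] x [-0.7    0.26  -0.665] [ 0.58 -1.6  -0.67] -0.00050283207094975
```

View pics/t9.png

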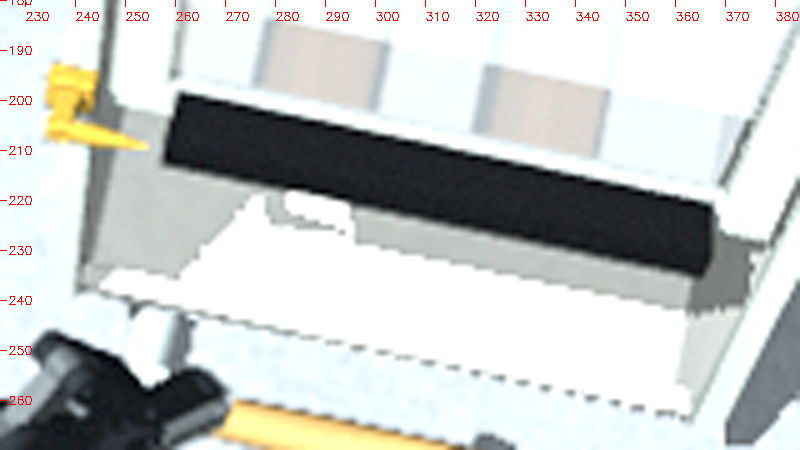

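View pics/s9.png

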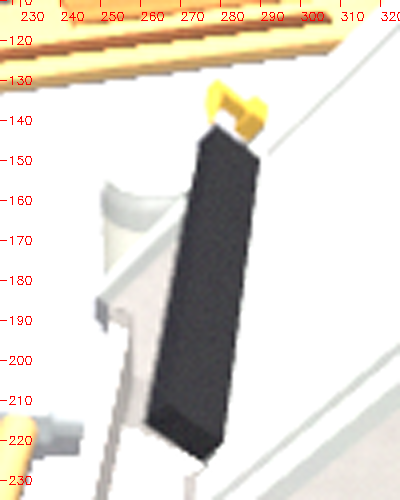

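View pics/top9f.png

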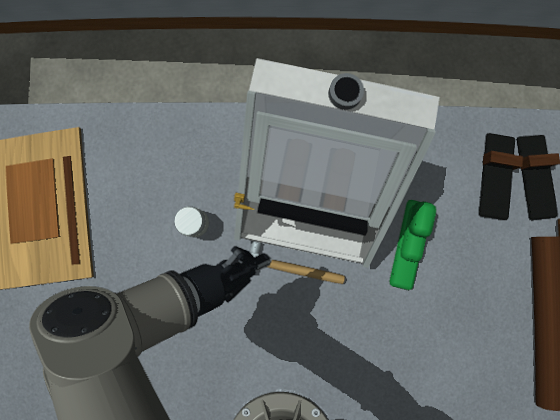

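```bash
python3 - <<'E'
from f2 import *
print(slide(load('top9'),[(260.3,198.5,8,120,-32),(257.2,213,-8,120,0),(367.3,220.5,8,-120,-32),(365.3,235.3,-8,-120,0)],load('side9'),[(278.3,141,8,120,0),(289,150,8,120,-32),(262,216,-8,-120,0),(276.5,226,-8,-120,-32)]))
for a,b,n in(('top0','top9','t'),('side0','side9','s')):
    f=cv2.absdiff(load(a)['frame'],load(b)['frame']).max(2);x=(slice(190,210),slice(233,254)) if n=='t' else (slice(129,139),slice(276,291));print(n,'pointer diff',f[x].max())
E
```

```text
(np.float64(103.1428714275001), array([[ 0.5, -1.6],
       [-0. , -1.1],
       [ 0.1, -0.6],
       [-0. , -0. ],
       [ 0.4, -0.1],
       [ 1. , -0.2],
       [-1.9,  0.2],
       [-2.1,  0.2]]))
t pointer diff 64
s pointer diff 10
```

```bash
python3 -c "
from station import robot
print(robot.hand_in())"
```

```text
the job is handed in; nothing more can be done
None
```

I pushed the window up with the shut fingers, one finger's outer side under the lip. It moved about 103 mm up the slope until the lip was level with the pointer. I then withdrew the arm clear of everything and handed the job in at about 11 s of the 38 s allowed; no verdict was reported.

**Alignment:** in the last images the fitted lip travel is 103.1 mm, against 103.2–103.7 mm measured to the pointer. The two cameras read separately put the lip 1–2 mm short of it. All of these are well within the 10 mm allowed.

**Pointer:** it matches the start picture in the side view. A top-view difference (64 of 255 grey levels) is probably the window frame moving behind it; by eye the pointer sits at the same pixels.

**Tin, last and hammer:** they look unmoved by eye. I did not measure their positions again.

**Force:** the measured force while pushing stayed below about 6 N.

**Change of approach:** my first one, square to the window, was out of the arm's reach (elbow joint limit). I came in obliquely from the left instead, with the gripper rolled 90° so its linkage would clear the lip.

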